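# Fit the polished middle tiers into two lidded lacquer boxes

### The job

The middle tiers of the two tiered lacquer boxes are back from polishing: fit each box with its own tier, round with round and square with square. Lift the lid off, seat the tier fully down on the bottom part and put the same box's lid back on top of it, so that both boxes end closed, upright and standing where they stand now. The cork mat is there to take a lid meanwhile; leave the smaller square tier, the sanding block and the ink pot where they are.

Things in the scene. Friction and masses are not known exactly. Their poses are not given: they have to be found in the camera images.
- base_round: bottom part of the round box, black, loose, 0.35 kg, closed by its lid at the start: open cylinder 64 mm across, 50 mm high, on a 74 mm plinth 6 mm high; mouth 55 mm across, 41 mm deep, walls 4.5 mm. Origin: centre of its underside, z up. A round tier or lid is fully home in it when that part's origin is 43 mm above this one.
- base_square: bottom part of the square box, black, loose, 0.35 kg, closed by its lid at the start: 60 mm square, 50 mm high, on a 70 mm plinth 6 mm high; mouth 51 mm square, 41 mm deep, walls 4.5 mm. Origin: centre of its underside; x, y square to its sides. A square tier or lid is fully home in it, in any quarter turn, when that part's origin is 43 mm above this one.
- tier_round: middle tier of the round box: loose open tray, black, red inside, 0.12 kg, 64 mm across, on a narrower foot 51 mm across and 7 mm high (lower edge tapers to 45 mm) that drops into the bottom part's mouth with 2 mm play. 45 mm high in all; mouth 55 mm. Origin: centre of the foot's underside. Hold across the outside. The lid is home on it with its origin 38 mm above this one.
- tier_square: middle tier of the square box: loose open tray, black, red inside, 0.12 kg, 60 mm square, on a narrower foot 47 mm square and 7 mm high (lower edge tapers to 41 mm) that drops into the bottom part's mouth with 2 mm play. 45 mm high in all; mouth 51 mm. Origin: centre of the foot's underside; x, y square to its sides. The lid is home on it with its origin 38 mm above this one.
- lid_round: lid of the round box, black with a ring of eggshell mosaic, loose, 0.07 kg, on the round bottom part at the start. Foot 51 mm across, 7 mm high (lower edge tapers to 45 mm); plate 64 mm across, its top 14 mm above the origin; round knob 16 mm across, thick part 20 to 36 mm above the origin. Origin: centre of the foot's underside. Stands level on its foot.
- lid_square: lid of the square box, black with a square frame of eggshell mosaic, loose, 0.07 kg, on the square bottom part at the start. Foot 47 mm square, 7 mm high (lower edge tapers to 41 mm); plate 60 mm square, its top 14 mm above the origin; square knob 16 mm wide, 17 to 36 mm above the origin. Origin: centre of the foot's underside; x, y square to its and the knob's sides.
- mat: thin cork mat, 95 x 95 x 3 mm, fixed to the bench, empty: a free spot for setting down one lid meanwhile. Origin: centre of its underside; x, y along its sides.
- tier_small: a smaller square tier, 46 mm wide and 35 mm high, of some other box; black, red inside, no lid. Bystander. Origin: centre of its underside; x, y square to its sides.
- sanding_block: cork sanding block, 56 x 86 x 27 mm, long side along its y. Bystander. Origin: centre of its underside.
- ink_pot: small white pot with a black rim, 36 mm across, 34 mm high. Bystander. Origin: centre of its underside.
There are look-alikes about, which are no part of the job. What is shaped like the tier_square but green or turquoise is not meant.

How it is judged:
By the outcome, as a careful person would: the job done as asked, in the order asked, and still so for the second after the job is handed in, with the robot touching nothing.
It also fails if it takes over 122 s, if anything falls off the work surface, if the arm or the gripper's body presses on something with over 40 N, if the wrist force passes 120 N, or if a joint passes its speed limit or range.

### The arm

A 7-joint arm with a two-finger parallel gripper is mounted at the origin on the work surface; the furniture and walls round the work are solid. World frame = base frame: x ahead of the robot, y to its left, z up, the work surface at z = 0. Lengths are in m, angles in rad, forces in N, time in s.
With the tool pointing down it reaches from about 0.425 to 0.95 m from the base axis. Payload 4.7 kg.
Tool frame: the origin (TCP) lies on the centre line of the jaws, within the pads' length; the fingertips stand robot.nose_length ahead of it and the grasp point (between the pads) lies 8 mm behind it (robot.nose_length is the distance from the TCP to the fingertips, in m); z points along the fingers, y is the line along which they close (so a half turn about z gives the same grasp; the last joint's range is limited). The gripper opens to 85 mm and grips with 20 to 120 N. Pads are 22 mm wide; open, the fingers measure 114 mm over their backs; the gripper's body (76 mm by 85 mm) begins 54 mm behind the grasp point. The pads swing forward as they close: fully open they stand 13 mm farther back than shut.
Start: joints at [-1.137, 0.469, -0.049, 1.532, 0.024, 1.141, -0.082], TCP at [0.301, 0.604, 0.22] pointing down, gripper open.
Joint ranges: [-2.59, 2.59], [-0.33, 1.99], [-1.39, 1.29], [0.1, 2.45], [-1.04, 4.18], [0.21, 1.99], [-2.66, 2.66]. Speed limits (rad/s): [2.57, 2.57, 3.14, 3.14, 3.14, 3.14, 3.14].

### API

Orientations are given as [roll, pitch, yaw] about the fixed x, y, z axes, in that order (R = Rz(yaw) Ry(pitch) Rx(roll)).
In Python, from plant import robot gives the robot as it stands. Calls block until the motion is done:
- robot.goto(position, orientation): joint-space move of the TCP to a pose.
- robot.move_straight(position, vel=0.15, attitude=None, contact_N=None): straight line of the TCP; attitude=None keeps the orientation; vel is the mean speed in m/s. With contact_N (N) it stops when the force on the tool has changed by that much, and returns True; else False.
- robot.move_joints(angles): joint-space move.
- robot.grip(opening, strength=None): opening from 0.0 (shut) to 1.0 (fully open); strength is the grip in N (None keeps the last); returns when the fingers have stopped.
- robot.sleep(seconds).
- robot.inverse_kinematics(position, orientation): joint angles nearest the present ones, or None.
- robot.sense(): the state.
- robot.grab_frame(name): name is "scene" or "top"; returns a dict with "image" (480x640x3 uint8, red, green, blue), "range_z" (480x640 float32, m along the optical axis (not along the pixel's ray), 0 where there is no reading), "fx", "fy", "cx", "cy" (pixels), "dist_coeffs" ([k1, k2, p1, p2, k3] as OpenCV has them; the pictures are not rectified), "R" (3x3) and "t" (3): a world point X has camera coordinates R X + t. Camera axes: x right, y down, z forward; pixel columns grow to the right and rows downward; lengths in m; the calibration is good to about 2 mm. A picture is of the moment at which its call begins.
A pose or a line that the arm cannot do raises robot.IKError and nothing moves.
- robot.close_job(): hands the job in; it is judged then, once.
The state is a dict: "t": time; "joint_pos": joint angles; "joint_velocities": joint speeds; "effort": joint torques, N m; "tcp_pos": TCP position; "tcp_rot": TCP orientation; "wrist_force": force on the tool from outside, world axes, zero at the start; "torque": the same for the moment, N m; "opening": opening from 0.0 (shut) to 1.0 (fully open); "gripper_force": force on a finger pad.
Only numpy, scipy, OpenCV 4.12 (cv2) and the standard library are available. Lean on these libraries where they do the work, as an engineer would, in place of code of your own. Each camera call takes 0.05 s, during which the arm holds its last target. There are 200 camera calls.

## Working session

There is one attempt and no reset: what is moved stays moved. The work goes in short steps, each a Python script; the robot and the scene stay as the last script left them, time stands still between calls to the robot, and variables do not carry over. Pictures are saved under pics/ and viewed, at most 14 in all, crops included, and the job is handed in when it is done.

```bash
mkdir -p pics; ls; cat > h.py <<'E'
import numpy as np, cv2, pickle
from plant import robot
def snap(name):
    f=robot.grab_frame(name); return f
def save(img,p): cv2.imwrite(p,cv2.cvtColor(np.ascontiguousarray(img),cv2.COLOR_RGB2BGR))
def K(f): return np.array([[f["fx"],0,f["cx"]],[0,f["fy"],f["cy"]],[0,0,1]])
def cloud(f):
    h,w=f["range_z"].shape
    uv=np.stack(np.meshgrid(np.arange(w),np.arange(h)),-1).reshape(-1,1,2).astype(np.float32)
    n=cv2.undistortPoints(uv,K(f),np.array(f["dist_coeffs"],float))[:,0]
    z=f["range_z"].reshape(-1,1)
    P=(np.c_[n,np.ones(len(n))]*z-np.array(f["t"]))@np.array(f["R"])
    P[z[:,0]==0]=np.nan
    return P.reshape(h,w,3)
E
python3 - <<'E'
from h import *
for n in("top","scene"):
    f=snap(n); pickle.dump(f,open(n+".pkl","wb")); save(f["image"],f"pics/{n}0.png")
    print(n,np.array(f["R"]).round(3).tolist(),np.array(f["t"]).round(3),f["fx"],(-np.array(f["R"]).T@f["t"]).round(3))
print(robot.sense()); print(robot.nose_length)
E
```

```text
pics
top [[0.015, -1.0, 0.007], [-0.983, -0.016, -0.181], [0.181, -0.004, -0.984]] [0.141 0.414 0.984] 567.9152908222186 [0.227 0.151 1.041]
scene [[-0.465, -0.885, -0.019], [-0.634, 0.348, -0.69], [0.618, -0.309, -0.723]] [0.317 0.249 0.801] 542.0037467025909 [-0.189  0.441  0.757]
{'t': 0.1, 'joint_pos': array([-1.13689685,  0.46939853, -0.04860413,  1.53355267,  0.02410897,
        1.14098535, -0.08231223]), 'joint_velocities': array([-0.00175481, -0.00343135,  0.00048163, -0.00176425,  0.00013773,
        0.00013605,  0.00235282]), 'effort': array([ 9.11602583e-04, -5.11512852e+01, -4.68411203e-02, -2.38391590e+01,
        1.08294957e-02,  4.37878000e-03,  3.96227495e-05]), 'tcp_pos': array([0.30110484, 0.60352694, 0.21865018]), 'tcp_rot': array([-3.13983582e+00,  6.35483181e-05,  2.67882147e+00]), 'wrist_force': array([ 0.43360193, -0.09993222, -0.14343679]), 'torque': array([0.01198063, 0.00172943, 0.04632027]), 'gripper_force': 0.0, 'opening': 0.9949734453076264}
0.011
```

View pics/top0.png

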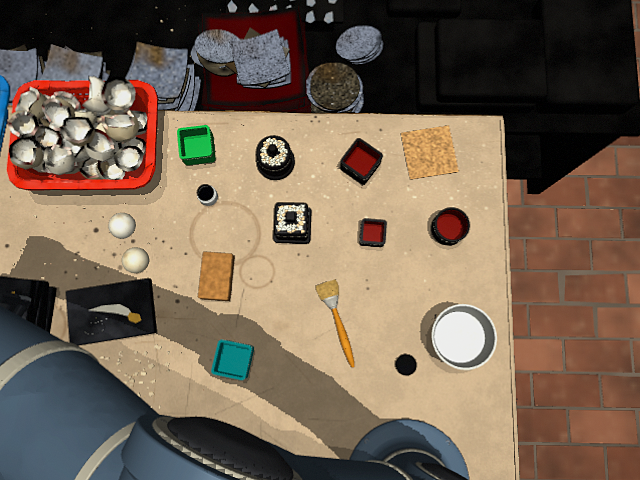

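View pics/scene0.png

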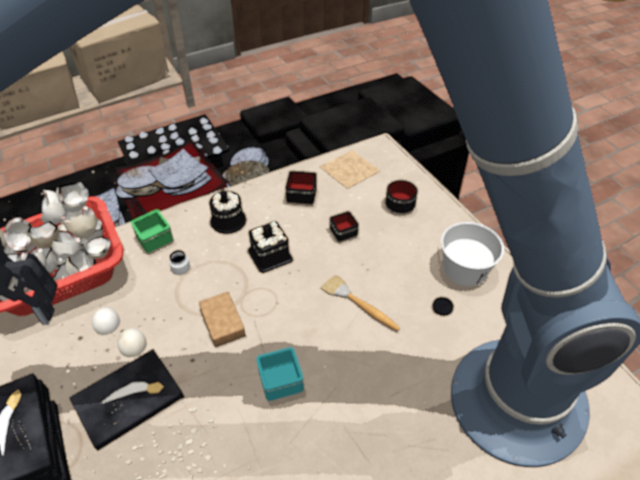

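The top view shows these candidates for the square tier:
- Black/red 60 mm tray at (361,160): this matches the description.
- Small black/red tray at (372,232): the bystander.
- Green tray at (197,146) and turquoise tray at (232,360): the look-alikes.

The rest of the parts are:
- Round tier at (450,226). The black disc at (405,364) is not it.
- Round box at (275,155), square box at (292,222), mat at (430,152).

Next I'll measure all of these and take one close crop.

```bash
cat >> h.py <<'E'
def inwin(c,x,y,r): 
    d=np.hypot(c[...,0]-x,c[...,1]-y); return d<r
def measure(f,c,pix,ztop,shape,r=0.05,band=0.006):
    """fit outline of the points near height ztop, around pixel"""
    u,v=pix; p0=np.nanmedian(c[v-3:v+4,u-3:u+4].reshape(-1,3),0)
    m=inwin(c,p0[0],p0[1],r)&(abs(c[...,2]-ztop)<band)
    P=c[m][:,:2].astype(np.float32)
    if len(P)<10: return None
    if shape=="c": (x,y),rad=cv2.minEnclosingCircle(P); return x,y,2*rad,len(P),np.median(c[m][:,2])
    (x,y),(w,h),a=cv2.minAreaRect(P); return x,y,w,h,a,len(P),np.median(c[m][:,2])
E
python3 - <<'E'
from h import *
f=pickle.load(open("top.pkl","rb")); c=cloud(f)
for n,p,z,s,b in[("tier_sq",(361,160),.045,"r",.006),("tier_rd",(450,226),.045,"c",.006),("small",(372,232),.035,"r",.006),
  ("lid_sq",(292,222),.057,"r",.005),("knob_sq",(292,218),.079,"r",.005),("lid_rd",(275,155),.057,"c",.005),("knob_rd",(275,155),.079,"c",.005),("mat",(430,152),.003,"r",.0)]:
    print(n,np.round(measure(f,c,p,z,s,band=b) or 0,4))
print("table z",np.nanmedian(c[280:320,260:310,2]),np.nanmedian(c[140:165,415:445,2]))
for u,v in [(403,130),(454,125),(457,174),(409,179),(430,152),(275,155),(292,218)]: print((u,v),c[v,u].round(4))
big=cv2.resize(f["image"][110:260,240:480],None,fx=3.3,fy=3.3,interpolation=cv2.INTER_CUBIC); save(big,"pics/crop1.png")
E
```

```text
tier_sq [5.68900e-01 8.32000e-02 6.09000e-02 6.15000e-02 5.44491e+01 3.77000e+02
 4.51000e-02]
tier_rd [ 4.475e-01 -7.940e-02  6.530e-02  3.310e+02  4.480e-02]
small [4.34800e-01 6.06000e-02 4.61000e-02 4.69000e-02 8.58291e+01 2.71000e+02
 3.52000e-02]
lid_sq [4.51100e-01 2.09400e-01 5.99000e-02 6.08000e-02 8.97278e+01 9.92000e+02
 5.75000e-02]
knob_sq [4.51200e-01 2.09400e-01 1.58000e-02 1.67000e-02 8.87583e+01 9.00000e+01
 7.92000e-02]
lid_rd [5.744e-01 2.446e-01 6.510e-02 8.500e+02 5.760e-02]
knob_rd [5.743e-01 2.449e-01 1.680e-02 6.400e+01 7.910e-02]
mat 0
table z 0.0007436483148456587 0.0035802402737608397
(403, 130) [ 6.421e-01 -8.000e-04  4.000e-04]
(454, 125) [ 6.541e-01 -9.980e-02 -1.000e-04]
(457, 174) [ 0.5545 -0.1023  0.0029]
(409, 179) [ 5.44e-01 -1.13e-02  1.00e-04]
(430, 152) [ 0.5975 -0.0517  0.0029]
(275, 155) [0.5667 0.2397 0.0599]
(292, 218) [0.4463 0.205  0.079 ]
```

View pics/crop1.png

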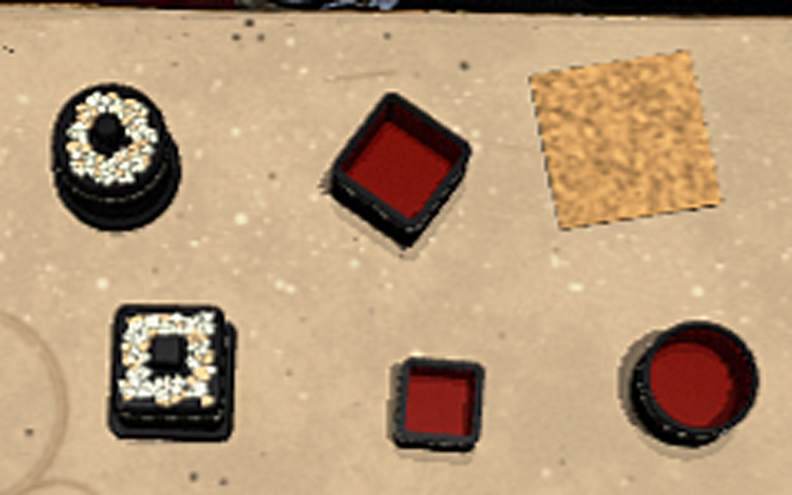

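The crop confirms the choice: a black, red-inside 60 mm tray turned about 35° is at (400,165), and the smaller 46 mm one at (438,405) is the bystander. The mat at (625,140) is empty. First move is the square lid to the mat.

```bash
cat >> h.py <<'E'
pi=np.pi
SQ=(0.4512,0.2094); RD=(0.5743,0.2447); MAT=(0.599,-0.053); YS=np.radians(-0.6)
LID=0.027; TIER=0.014; HI=0.20
def st():
    s=robot.sense(); print("t %.1f tcp %s rpy %s open %.3f gf %.1f wf %s"%(s["t"],s["tcp_pos"].round(4),s["tcp_rot"].round(3),s["opening"],s["gripper_force"],s["wrist_force"].round(1))); return s
def pick(xy,z,yaw,opening,force,lift=HI):
    robot.grip(opening); robot.goto([*xy,HI],[pi,0,yaw])
    robot.move_straight([*xy,z+.03],vel=.2)
    hit=robot.move_straight([*xy,z],vel=.08,contact_N=10); s=st(); print("pick hit",hit)
    robot.grip(0.0,force); st(); robot.move_straight([*xy,lift],vel=.15); st()
def lower(xy,z,yaw,push=.002,N=12,hi=HI):
    """carry above, lower until contact or push below the nominal height; the caller releases"""
    robot.goto([*xy,hi],[pi,0,yaw]); robot.move_straight([*xy,z+.02],vel=.2)
    hit=robot.move_straight([*xy,z-push],vel=.04,contact_N=N); s=st()
    print("hit",hit,"above nominal %.1f mm"%(1e3*(s["tcp_pos"][2]-z)))
def release(xy,opening):
    robot.grip(opening); z=robot.sense()["tcp_pos"][2]
    robot.move_straight([*xy,z+.04],vel=.1); robot.move_straight([*xy,HI],vel=.25); st()
E
python3 - <<'E'
from h import *
pick(SQ,.043+LID,YS,.45,40)
lower(MAT,.003+LID,YS,push=.001,N=5)
release(MAT,.45)
robot.goto([.5,.083,.25],[pi,0,YS]); st()
robot.goto([.45,-.3,.3],[pi,0,0]); st()
f=snap("top"); c=cloud(f); save(f["image"],"pics/top1.png")
print(measure(f,c,(424,158),.017,"r",band=.005),measure(f,c,(424,158),.039,"r",band=.005))
print(measure(f,c,(361,160),.045,"r"))
p=SQ; m=inwin(c,*p,.05)&(abs(c[...,2]-.05)<.004); print(cv2.minAreaRect(c[m][:,:2].astype(np.float32)))
E
```

```text
t 3.4 tcp [0.4514 0.2094 0.0702] rpy [-3.142 -0.    -0.011] open 0.446 gf 0.0 wf [-0.2  0.9  0.1]
pick hit False
t 3.9 tcp [0.4513 0.2095 0.0701] rpy [-3.141 -0.    -0.01 ] open 0.002 gf 0.0 wf [ 0.4 -0.   0.2]
t 4.9 tcp [0.4505 0.2091 0.1992] rpy [ 3.141e+00  1.000e-03 -1.000e-02] open -0.002 gf 0.0 wf [-1.1  0.9 -0.9]
t 7.6 tcp [ 0.599  -0.0531  0.0289] rpy [ 3.141  0.    -0.011] open -0.001 gf 0.0 wf [ 0.6  0.4 -0. ]
hit False above nominal -1.1 mm
t 9.3 tcp [ 0.598  -0.0525  0.1985] rpy [-3.141e+00  3.000e-03 -1.000e-02] open 0.451 gf 0.0 wf [-0.4  0.3 -0.5]
t 10.0 tcp [0.5    0.0822 0.2491] rpy [ 3.14e+00  1.00e-03 -1.10e-02] open 0.448 gf 0.0 wf [0.4 0.1 0.9]
t 11.5 tcp [ 0.4507 -0.2991  0.2995] rpy [-3.141e+00  1.000e-03  2.000e-03] open 0.452 gf 0.0 wf [-0.3  0.4 -0. ]
None None
(0.5689191222190857, 0.083329938352108, 0.06085075065493584, 0.061927225440740585, 55.171966552734375, 376, np.float64(0.04531151415533189))
((0.4507083296775818, 0.20910859107971191), (0.06212574616074562, 0.05880286172032356), 1.8072260618209839)
```

View pics/top1.png

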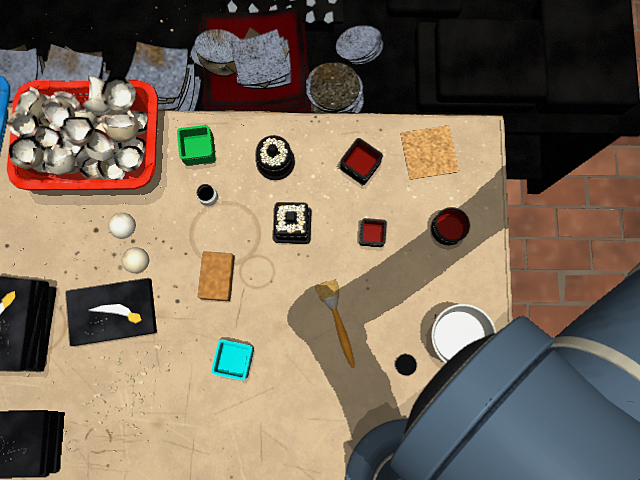

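This picture shows nothing has moved: the square lid is still on its base at (292,222) and the mat at (430,152) is empty. The fingers shut to 0 with no force, so they missed the knob. I'll look at the gripper at the grasp pose before trying again.

```bash
python3 - <<'E'
from h import *
robot.grip(.45); robot.goto([*SQ,HI],[pi,0,YS]); robot.move_straight([*SQ,.043+LID+.0],vel=.15,contact_N=10); s=st()
ims=[]
for n,w in(("scene",70),("top",70)):
    f=snap(n); c=cloud(f); X=np.array([*SQ,.09]); 
    uv=cv2.projectPoints(X[None],cv2.Rodrigues(np.array(f["R"]))[0],np.array(f["t"]),K(f),np.array(f["dist_coeffs"]))[0].ravel().astype(int); print(n,uv)
    u,v=uv; ims.append(cv2.resize(f["image"][max(v-w,0):v+w,u-w:u+w],(400,400),interpolation=cv2.INTER_CUBIC))
    m=inwin(c,*SQ,.08)&(c[...,2]>.06)
    pickle.dump(f,open(n+"_g.pkl","wb"))
    P=c[m]; 
    for z in np.arange(.06,.16,.01):
        q=P[(P[:,2]>=z)&(P[:,2]<z+.01)]
        if len(q): print("%.2f"%z,len(q),q.min(0).round(3)[:2],q.max(0).round(3)[:2])
save(np.hstack(ims),"pics/grasp1.png")
E
```

```text
t 14.7 tcp [0.4519 0.2094 0.0706] rpy [-3.141e+00 -1.000e-03 -1.100e-02] open 0.450 gf 0.0 wf [-0.3  0.1  0.7]
scene [265 221]
0.06 92 [0.421 0.179] [0.473 0.234]
0.07 62 [0.441 0.199] [0.459 0.216]
0.08 51 [0.44  0.186] [0.459 0.233]
0.09 76 [0.437 0.174] [0.463 0.24 ]
0.10 93 [0.438 0.175] [0.46  0.241]
0.11 86 [0.438 0.175] [0.462 0.241]
0.12 74 [0.437 0.167] [0.461 0.244]
0.13 220 [0.436 0.156] [0.464 0.258]
0.14 210 [0.434 0.151] [0.469 0.262]
0.15 215 [0.432 0.148] [0.467 0.266]
top [289 213]
0.06 5 [0.429 0.184] [0.436 0.19 ]
0.08 3 [0.443 0.181] [0.445 0.184]
0.09 9 [0.44  0.177] [0.449 0.187]
0.10 2 [0.44  0.185] [0.44  0.187]
0.11 3 [0.44  0.185] [0.441 0.186]
0.12 5 [0.439 0.173] [0.444 0.184]
0.13 59 [0.437 0.158] [0.454 0.182]
0.14 41 [0.438 0.156] [0.456 0.182]
0.15 34 [0.434 0.151] [0.449 0.183]
```

View pics/grasp1.png

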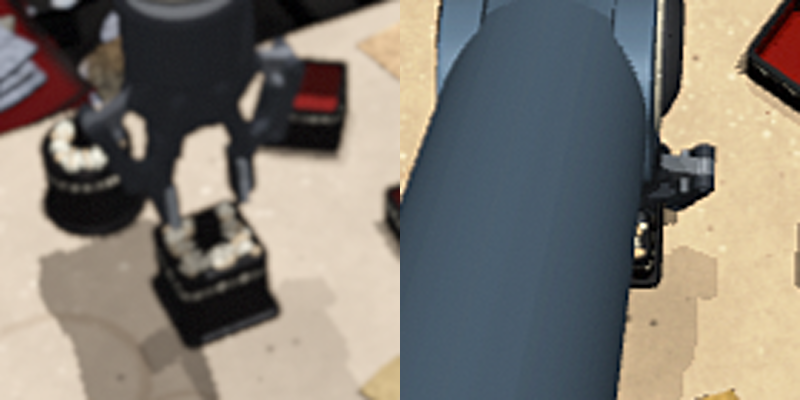

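The left crop shows the fingertips at about (172,222) and (245,195), around z = 83 mm while the TCP reads 71 mm. So the fingers end above the knob, and the tips are not 11 mm ahead of the TCP as stated. I'll calibrate by touching the fixed mat at a few openings.

```bash
python3 - <<'E'
from h import *
robot.move_straight([*SQ,HI],vel=.25); robot.goto([*MAT,.06],[pi,0,0])
for o in(0.0,.3,.75,1.0):
    robot.grip(o); robot.move_straight([*MAT,.03],vel=.15)
    h=robot.move_straight([*MAT,-.03],vel=.03,contact_N=4); s=st(); print(o,h,"tip - tcp z = %.1f mm"%(1e3*(.003-s["tcp_pos"][2])))
    robot.move_straight([*MAT,.04],vel=.15)
st()
E
```

```text
t 18.7 tcp [ 0.599  -0.0531 -0.0085] rpy [-3.141  0.    -0.   ] open -0.000 gf 2.8 wf [-0.8 -0.3  6.2]
0.0 True tip - tcp z = 11.5 mm
t 21.1 tcp [ 0.5989 -0.053  -0.0087] rpy [-3.141e+00  2.000e-03  0.000e+00] open 0.299 gf 2.7 wf [-0.6  0.5  6.4]
0.3 True tip - tcp z = 11.7 mm
t 23.6 tcp [ 0.5989 -0.053  -0.0147] rpy [-3.141  0.004  0.   ] open 0.748 gf 2.9 wf [-1.7  0.5  6.4]
0.75 True tip - tcp z = 17.7 mm
t 26.3 tcp [ 0.599  -0.053  -0.0218] rpy [-3.141  0.006  0.   ] open 0.999 gf 2.8 wf [-1.  -0.4  5.5]
1.0 True tip - tcp z = 24.8 mm
t 26.8 tcp [ 0.5986 -0.0525  0.0396] rpy [-3.141e+00  8.000e-03  1.000e-03] open 1.002 gf 0.0 wf [-0.8  0.3 -0.4]
```

With the fingers nearly shut, the tips are 11.5 mm behind the TCP, and 25 mm behind when fully open. That is opposite to the stated nose length, so I'll use these measured offsets.

```bash
sed -i 's/^LID=.*/LID=0.005; TIER=-0.004; HI=0.20/' h.py; python3 - <<'E'
from h import *
robot.move_straight([*MAT,HI],vel=.25)
pick(SQ,.043+LID,YS,.45,40)
if robot.sense()["opening"]>.1:
    lower(MAT,.003+LID,YS,push=.001,N=5)
    release(MAT,.45)
    robot.goto([.45,-.3,.3],[pi,0,0])
f=snap("top"); c=cloud(f); save(f["image"][100:280,220:500].repeat(2,0).repeat(2,1),"pics/top2.png")
uv=(424,148)
print(measure(f,c,uv,.017,"r",band=.005),measure(f,c,uv,.039,"r",band=.005))
for b in(.05,.006): 
    m=inwin(c,*SQ,.06)&(abs(c[...,2]-b)<.004); print(m.sum(),cv2.minAreaRect(c[m][:,:2].astype(np.float32)))
E
```

```text
t 30.6 tcp [0.4512 0.2092 0.0478] rpy [ 3.141  0.    -0.011] open 0.450 gf 0.0 wf [ 0.5  0.4 -0.2]
pick hit False
t 30.9 tcp [0.4517 0.2096 0.0485] rpy [-3.141e+00 -1.000e-03 -1.000e-02] open 0.175 gf 41.0 wf [ 0.3 -0.8  2.5]
t 32.1 tcp [0.4505 0.2092 0.1992] rpy [ 3.141e+00  1.000e-03 -1.000e-02] open 0.171 gf 40.6 wf [-0.   0.1 -0.5]
t 34.7 tcp [ 0.5988 -0.0527  0.0085] rpy [-3.141e+00  1.000e-03 -1.000e-02] open 0.173 gf 41.4 wf [-1.   0.3  4.9]
hit True above nominal 0.5 mm
t 36.4 tcp [ 0.5979 -0.0523  0.1984] rpy [-3.141  0.004 -0.01 ] open 0.450 gf 0.0 wf [-0.5  0.2 -1.2]
(0.5975291132926941, -0.0521760918200016, 0.06016124412417412, 0.0615905337035656, 89.19815826416016, 846, np.float64(0.017248263273315505)) (0.5969275236129761, -0.05261867120862007, 0.015482218936085701, 0.015873434022068977, 2.086472988128662, 78, np.float64(0.03879038898473905))
332 ((0.451087087392807, 0.20933489501476288), (0.060234081000089645, 0.06092425808310509), 88.92808532714844)
888 ((0.4515128433704376, 0.2099151313304901), (0.11687012016773224, 0.11793748289346695), 0.4404691159725189)
```

View pics/top2.png

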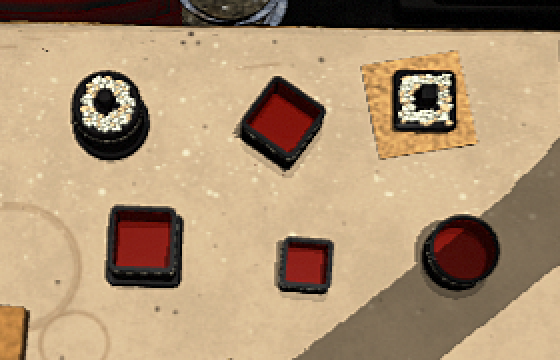

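The lid is now level on the mat at (425,100) and the square base is open at (143,245). Next, the square tier goes in.

```bash
python3 - <<'E'
from h import *
B=(.4511,.2094)
pick((.5689,.0833),TIER,np.radians(-35.2),1.0,40)
if robot.sense()["opening"]>.5:
    lower(B,.043+TIER,YS,push=.002,N=8)
    release(B,1.0)
    robot.goto([.45,-.3,.3],[pi,0,0])
f=snap("top"); c=cloud(f); save(f["image"][100:280,220:500].repeat(2,0).repeat(2,1),"pics/top3.png")
m=inwin(c,*B,.06)&(abs(c[...,2]-.088)<.005); print(m.sum(),cv2.minAreaRect(c[m][:,:2].astype(np.float32)),np.median(c[m][:,2])) if m.sum()>5 else print("no tier")
m=inwin(c,.5975,-.0522,.05)&(abs(c[...,2]-.017)<.005); print(cv2.minAreaRect(c[m][:,:2].astype(np.float32)))
E
```

```text
t 41.2 tcp [ 0.5687  0.0831 -0.0044] rpy [ 3.141  0.    -0.615] open 1.003 gf 0.0 wf [-0.2  0.2 -0.5]
pick hit False
t 41.6 tcp [ 0.5693  0.0832 -0.0035] rpy [-3.141e+00 -1.000e-03 -6.140e-01] open 0.694 gf 43.9 wf [-0.2 -0.6  2.6]
t 43.1 tcp [0.5683 0.0834 0.1991] rpy [ 3.14e+00  1.00e-03 -6.14e-01] open 0.698 gf 43.7 wf [-0.2 -0.1 -1.7]
t 45.2 tcp [0.4509 0.2097 0.0393] rpy [-3.141e+00  1.000e-03 -1.000e-02] open 0.699 gf 44.4 wf [-0.6 -0.2  5.1]
hit True above nominal 0.3 mm
t 46.7 tcp [0.4501 0.2095 0.199 ] rpy [ 3.141e+00  3.000e-03 -9.000e-03] open 1.002 gf 0.0 wf [ 0.4  0.1 -0.5]
390 ((0.45064419507980347, 0.20980803668498993), (0.060185257345438004, 0.06092819198966026), 89.2542724609375) 0.08827915909499467
((0.5979483127593994, -0.05220898240804672), (0.059752579778432846, 0.06159065291285515), 88.89588165283203)
```

View pics/top3.png

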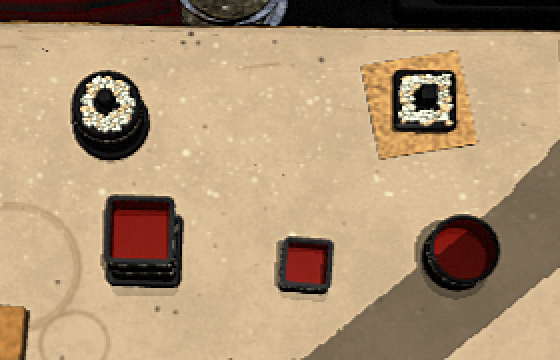

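The square tier is home on its base at (140,240), with its rim at 88 mm. Now the square lid goes back on, then the round lid to the mat.

```bash
python3 - <<'E'
from h import *
B=(.4507,.2096)
pick((.5977,-.0522),.003+LID,YS,.45,40)
if robot.sense()["opening"]<.1: raise SystemExit("missed")
lower(B,.081+LID,YS,push=.002,N=5); release(B,.45)
pick(RD,.043+LID,0,.45,40)
if robot.sense()["opening"]<.1: raise SystemExit("missed")
lower(MAT,.003+LID,0,push=.001,N=5); release(MAT,.45)
robot.goto([.45,-.3,.3],[pi,0,0])
f=snap("top"); c=cloud(f); save(f["image"][100:280,220:500].repeat(2,0).repeat(2,1),"pics/top4.png")
for n,p,z in[("sqlid",B,.095),("sqknob",B,.117),("rdlid",MAT,.017),("rdknob",MAT,.039),("rdbase",RD,.05),("rdtier",(.4475,-.0794),.045)]:
    m=inwin(c,*p,.055)&(abs(c[...,2]-z)<.004); P=c[m][:,:2].astype(np.float32)
    if len(P)>5: print(n,len(P),np.median(c[m][:,2]).round(4),cv2.minAreaRect(P),cv2.minEnclosingCircle(P))
E
```

```text
t 51.8 tcp [ 0.5974 -0.0523  0.0075] rpy [ 3.141e+00  1.000e-03 -1.100e-02] open 0.451 gf 0.0 wf [-0.3 -0.9  0.4]
pick hit False
t 52.2 tcp [ 0.5981 -0.0523  0.0085] rpy [ 3.141e+00 -1.000e-03 -1.000e-02] open 0.175 gf 41.0 wf [0.7 0.  1.2]
t 53.6 tcp [ 0.5971 -0.052   0.1991] rpy [ 3.142e+00  2.000e-03 -1.000e-02] open 0.175 gf 40.8 wf [ 0.2 -0.2 -0.9]
t 55.9 tcp [0.4507 0.2099 0.0864] rpy [-3.141e+00  1.000e-03 -1.000e-02] open 0.174 gf 41.7 wf [-1.2 -0.8  7.8]
hit True above nominal 0.4 mm
t 57.2 tcp [0.4504 0.2099 0.2   ] rpy [-3.141e+00  1.000e-03 -9.000e-03] open 0.451 gf 0.0 wf [-0.1 -0.2 -0.5]
t 59.3 tcp [0.5742 0.2445 0.0475] rpy [ 3.141e+00  1.000e-03 -0.000e+00] open 0.452 gf 0.0 wf [-0.1 -0.5  0.4]
pick hit False
t 59.6 tcp [0.5748 0.2447 0.0485] rpy [-3.141e+00 -1.000e-03 -0.000e+00] open 0.166 gf 39.0 wf [-0.2 -0.5  2.2]
t 60.8 tcp [0.5735 0.2447 0.199 ] rpy [3.141e+00 2.000e-03 0.000e+00] open 0.170 gf 39.0 wf [-0.   0.1 -1.2]
t 63.4 tcp [ 0.5988 -0.0527  0.0084] rpy [-3.141e+00  1.000e-03  0.000e+00] open 0.164 gf 39.5 wf [-0.4  1.7  5.5]
hit True above nominal 0.4 mm
[... 577 characters left out ...]
0007619857788, 0.061674367636442184), 86.36410522460938) ((0.5978206396102905, -0.0524427704513073), 0.03224660083651543)
rdknob 56 0.0381 ((0.5978211164474487, -0.05251254886388779), (0.013894796371459961, 0.015565900132060051), 5.155085563659668) ((0.5983539819717407, -0.05228260159492493), 0.008186375722289085)
rdbase 289 0.0495 ((0.5744490623474121, 0.24450330436229706), (0.06330219656229019, 0.06335850805044174), 40.17816162109375) ((0.5742525458335876, 0.24402104318141937), 0.032495658844709396)
rdtier 305 0.0447 ((0.4473082423210144, -0.07911213487386703), (0.061661239713430405, 0.06425818055868149), 45.398563385009766) ((0.4475787580013275, -0.07951132208108902), 0.03270639479160309)
```

View pics/top4.png

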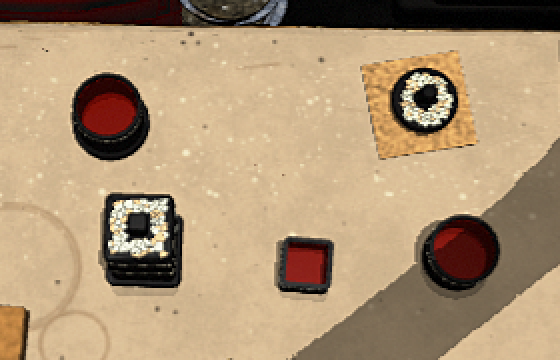

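The square box is closed at (140,240), with its plate at 95 mm, and the round lid is on the mat at (425,100). Next are the round tier and then its lid, with a check between them.

```bash
python3 - <<'E'
from h import *
B=(.5743,.2443)
pick((.4475,-.0794),TIER,0,1.0,40)
if robot.sense()["opening"]<.5: raise SystemExit("missed")
lower(B,.043+TIER,0,push=.002,N=8); 
if robot.sense()["tcp_pos"][2]>.043+TIER+.002: raise SystemExit("jammed")
release(B,1.0)
pick((.598,-.0524),.003+LID,0,.45,40)
if robot.sense()["opening"]<.1: raise SystemExit("missed lid")
f=snap("top"); c=cloud(f)
m=inwin(c,*B,.055)&(abs(c[...,2]-.088)<.004); P=c[m][:,:2].astype(np.float32)
print(len(P)); (x,y),r=cv2.minEnclosingCircle(P); print(x,y,r,np.median(c[m][:,2]))
if abs(r-.0325)>.002 or len(P)<200: raise SystemExit("look")
B=(x,y); lower(B,.081+LID,0,push=.002,N=5)
if robot.sense()["tcp_pos"][2]>.081+LID+.002: raise SystemExit("lid jammed")
release(B,.45); robot.goto([.45,-.3,.3],[pi,0,0])
f=snap("top"); c=cloud(f); save(f["image"][100:280,180:500].repeat(2,0).repeat(2,1),"pics/top5.png")
for n,p,z in[("sqlid",SQ,.095),("rdlid",B,.095),("rdknob",B,.117)]:
    m=inwin(c,*p,.055)&(abs(c[...,2]-z)<.005); q=c[m]; P=q[:,:2].astype(np.float32); G=np.linalg.lstsq(np.c_[q[:,:2]-q[:,:2].mean(0),np.ones(len(q))],q[:,2],rcond=None)[0]
    print(n,len(P),np.median(q[:,2]).round(4),cv2.minEnclosingCircle(P),"slope",G.round(3))
st()
E
```

```text
t 69.3 tcp [ 0.4478 -0.0795 -0.0037] rpy [ 3.141e+00 -1.000e-03 -0.000e+00] open 1.002 gf 0.0 wf [-0.9 -0.8 -1. ]
pick hit False
t 69.7 tcp [ 0.448  -0.0795 -0.0032] rpy [-3.141e+00 -1.000e-03 -0.000e+00] open 0.736 gf 43.0 wf [-1.3  0.7  6.2]
t 71.2 tcp [ 0.4469 -0.0793  0.1994] rpy [ 3.141e+00  1.000e-03 -0.000e+00] open 0.735 gf 44.0 wf [ 0.  -0.2 -1.8]
t 73.9 tcp [0.5741 0.2446 0.0399] rpy [-3.141e+00  1.000e-03  0.000e+00] open 0.735 gf 44.7 wf [-0.3  0.6  4.3]
hit True above nominal 0.9 mm
t 75.4 tcp [0.5736 0.2445 0.1992] rpy [3.141e+00 3.000e-03 1.000e-03] open 1.000 gf 0.0 wf [-0.3  0.6 -1.1]
t 78.5 tcp [ 0.5977 -0.0526  0.0075] rpy [ 3.141e+00  1.000e-03 -0.000e+00] open 0.448 gf 0.0 wf [0.4 0.2 0.1]
pick hit False
t 78.9 tcp [ 0.5984 -0.0526  0.0085] rpy [ 3.141e+00 -1.000e-03 -0.000e+00] open 0.165 gf 39.0 wf [ 0.3 -0.   2. ]
t 80.3 tcp [ 0.5974 -0.0522  0.199 ] rpy [-3.142e+00  2.000e-03 -0.000e+00] open 0.163 gf 39.0 wf [-0.1 -0.2 -0.7]
310
0.5738152265548706 0.2442086786031723 0.03282693400979042 0.08795345232626688
t 82.6 tcp [0.5737 0.2445 0.0865] rpy [-3.141  0.     0.   ] open 0.164 gf 39.5 wf [-0.6  0.1  4.2]
hit True above nominal 0.5 mm
t 84.0 tcp [0.5737 0.2443 0.2002] rpy [-3.141e+00  1.000e-03  0.000e+00] open 0.451 gf 0.0 wf [ 0.1  0.7 -0.2]
sqlid 1074 0.0956 ((0.45046645402908325, 0.20969417691230774), 0.039383094757795334) slope [0.    0.005 0.096]
rdlid 922 0.0956 ((0.573541522026062, 0.24419835209846497), 0.032624393701553345) slope [0.01  0.001 0.095]
rdknob 69 0.1166 ((0.5735325217247009, 0.24401304125785828), 0.008073325268924236) slope [0.089 0.023 0.117]
t 86.1 tcp [ 0.451  -0.2988  0.2996] rpy [-3.141e+00  1.000e-03  3.000e-03] open 0.454 gf 0.0 wf [ 0.2 -0.4 -0. ]
```

View pics/top5.png

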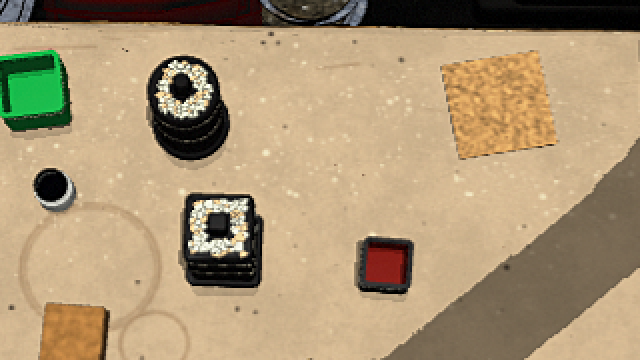

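Both boxes are closed and level, the round one at (188,105) and the square one at (222,240). The bystanders are where they were and the mat is empty, so I'm handing in.

```bash
python3 -c "
from plant import robot
print(robot.close_job())"
```

```text
the job is handed in; nothing more can be done
None
```

Both boxes now have their own tiers seated and their lids back on, closed and level where they stood; the job was handed in at about 86 s with the bystanders untouched (no verdict was returned), and the first lid grasp missed without moving anything because the fingertips sit about 11 mm behind the TCP, not ahead of it as stated.

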